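# Clamp the bottle on the shaker platform

## Robot

A 7-joint arm with a two-finger parallel gripper is mounted at the origin on a cart in front of the work surface, level with it; the furniture and walls round the work are solid. World frame = base frame: x ahead of the robot, y to its left, z up, the work surface at z = 0. Lengths are in m, angles in degrees, forces in N, time in s.
With the tool pointing down it reaches from about 0.35 to 0.9 m from the base axis. Payload 8.1 kg.
Tool frame: the origin (TCP) lies between the finger pads; the fingertips stand 11 mm ahead of it and the grasp point (between the pads) lies 8 mm behind it (robot.tips_ahead is the z of the fingertips in the tool frame, in m); z points along the fingers, y is the direction in which the jaws open and shut (so a half turn about z gives the same grasp; the last joint's range is limited). The gripper opens to 92 mm and grips with 3 to 60 N. Pads are 19 mm wide; open, the fingers measure 130 mm over their backs; the gripper's body (75 mm by 190 mm) begins 47 mm behind the grasp point.
Start: joints at [-76.009, 24.895, 1.432, 90.138, -0.665, 64.973, -4.303], TCP at [0.212, 0.588, 0.238] pointing down, gripper open.
Joint ranges: [-149.89, 149.89], [-25.12, 119.58], [-72.63, 75.52], [4.76, 147.25], [-75.54, 255.54], [6.69, 114.76], [-157.13, 157.13]. Speed limits (degrees/s): [127.2, 127.2, 172.46, 172.46, 180, 180, 180].

## Interface

Orientations are given as [roll, pitch, yaw] about the fixed x, y, z axes, in that order (R = Rz(yaw) Ry(pitch) Rx(roll)).
In Python, from workcell import observe, optics, hand_in, robot gives the robot as it stands.
- The arm moves only by the shell command python3 -m pendant 'ROWS' [FORCE]. ROWS is JSON, a list of rows, each an object with "delta_rot": the turn, a rotation vector about the tool's x, y, z in units of 2 rad (1.0 is 2 rad), a list of three; "xyz": the shift along the tool's x, y, z in units of 0.25 m (1.0 is 0.25 m), a list of three; "jaw": the opening, from 0 (shut) to 1 (fully open). In form: [{"delta_rot": [wx, wy, wz], "xyz": [x, y, z], "jaw": jaw}, ...]. A call has 1 to 5 rows; each row is the pose to reach, as a shift and turn from the pose commanded when the call began, along the tool's axes at that moment; what a row does not reach only later rows make up. A row lasts 1/8 s, in which the tool goes at most 62.5 mm and 10.7 degrees, less where a joint would pass 70% of its speed; a pose out of reach is approached as far as the arm can. A call with a number of a shift or a turn outside -1 to 1 is refused whole. A call with a gripper value outside its range is refused whole. The fingers move at their own pace and stop on an object; FORCE is the grip in N (left out, the last holds). Time passes only in rows, so rows that repeat a pose let the fingers close. It gives the time, the measured TCP pose, the force and the opening at its end, in the units of the state.
- observe(): the state, without advancing time (a new reading comes with each control period).
- optics.read_camera(name): name is "scene" or "top"; returns a dict with "img" (384x512x3 uint8, red, green, blue), "z_map" (384x512 float32, m along the optical axis (not along the pixel's ray), 0 where there is no reading), "mtx" (3x3 intrinsics, pixels), "R" (3x3) and "t" (3): a world point X has camera coordinates R X + t. Camera axes: x right, y down, z forward; pixel columns grow to the right and rows downward; lengths in m; the calibration is good to about 2 mm. A picture is of the moment at which its call begins.
- hand_in(): hands the job in, once; it reports no verdict.
Trained networks look in a picture, given as the dict that the camera call returned (one of the last four; its "shot" number tells which), for a name from the list of things; names that differ only in an ending like _2 or _b are one class to them, and where a whole thing is asked for, a point or a joint stands for the part that bears it (a point fixed in the world has none). Each returns a list of dicts, best first, with "p" (0 to 1); they miss things now and then, are a little off and sometimes report something else, mostly with a low value. They report only what shows in the picture. A call takes as long as a camera call. They do not tell look-alikes from the thing itself.
- optics.outline_of(picture, thing): "pixels" (384x512 bool, what is visible of it) and "rect" ([left, top, width, height] in pixels, round what is visible of it).
The state is a dict: "t": time; "q": joint angles; "joint_velocities": joint speeds; "joint_efforts": joint torques, N m; "tool_pos": TCP position; "orientation": TCP orientation; "wrist_force": force on the tool from outside, world axes, zero at the start; "ft_torque": the same for the moment, N m; "width": finger opening in m.
Only numpy, scipy, OpenCV 4.12 (cv2) and the standard library are available. Lean on these libraries where they do the work, as an engineer would, in place of code of your own. Each camera call takes 0.05 s, during which the arm holds its last target.

## Task

Clamp the open bottle on the shaker for shaking: hold in the thumb button on the side of the sliding bar's handle and, keeping it in, slide the bar along its rails until the bottle stands upright against the fixed bar and the sliding bar's sprung pad is squeezed in nearly as far as it goes. Then let go, so that the button springs out, the bar locks in a notch and the pad stays pressed on the bottle.

Things in the scene. Friction and masses are not known exactly. Their poses are not given: they have to be found in the camera images.
- shaker: Flat platform shaker, fixed; white housing, aluminium platform 300 (x) x 180 mm (y), its upper face 62 mm above the worktop. Origin: centre of the underside. x runs along the two steel rails (y = -76 and 76 mm, 16 mm high) towards the end with the fixed bar, y points away from the control panel (which faces the robot), z up. The fixed bar stands across the +x end, 62 mm above the platform.
- stop_face (a point): Middle of the rubber-padded face of the fixed bar, 30 mm above the platform, at x = 135 mm in the shaker's frame; the face looks to the shaker's -x. Axes parallel to the shaker's.
- clamp_bar (a joint): Position of the sliding bar, m: 0 = rear end, 0.133 = most; grows along the shaker's x, towards the fixed bar. Clear distance between fixed bar and unsqueezed pad = 0.165 minus this. A rack with a notch every 8 mm locks it (gives 3 mm if shoved). With the button in 5 mm or more it slides freely, damped (60 N per m/s). Let go, it settles in the nearest notch, up to 5 mm away.
- sprung_pad (a joint): How far the sprung pad is squeezed in, m: 0 = out, 0.014 = fully in; spring 2 N at first, 5.5 N fully in. It carries the rubber face in front of the sliding bar's upright. Squeezed 10 to 14 mm before letting go, it stays well squeezed after the bar has settled in a notch.
- pad_face (a point): Middle of the sprung pad's rubber face, looking to the shaker's +x, 30 mm above the platform; moves with bar and pad, axes parallel to the shaker's. The pad is 122 mm wide, 7 to 59 mm above the platform; the upright behind it is 164 mm wide and up to 62 mm high.
- handle (a point): Centre of the sliding bar's grey handle block, 78 mm behind the unsqueezed pad face along x and 50 mm above the platform; moves with the bar, axes as the shaker's. Block 64 mm long (x), 34 wide (y), 23 to 77 mm above the platform, on a plate with its top at 24 mm (runners over the rails 27). With the button in its -y side it is 44 mm wide, 37 with the button fully in; pinch it along y from above.
- button_face (a point): Middle of the outer face of the thumb button, a white cap 36 mm long (x) and 34 mm high, at the middle of the handle block's -y side (the side towards the robot). It stands out 10 mm; its face is 27 mm from the handle's centre.
- thumb_button (a joint): How far the thumb button is pressed in, m: about 0 = out (bar locked), 0.007 = fully in. It is pressed along the shaker's +y, horizontally, against a spring: about 6 N to start, 8.5 N fully in, and springs back by itself. A pinch of about 20 N across handle and button holds it in.
- bottle: Open, round, translucent reagent bottle, 54 mm in diameter and 114 mm high, about 0.2 kg, loose on the platform between the two bars. Origin: centre of its underside; z up along its axis.
Mind the look-alikes: they are no part of the job. Leave any green look-alike of the bottle alone.

How it is judged:
By the outcome, as a careful person would: the job done as asked, in the order asked, and still so for the second after the job is handed in, with the robot touching nothing.
It also fails if it takes over 35 s, if anything falls off the work surface, if the arm or the gripper's body presses on something with over 40 N, if the wrist force passes 120 N, or if a joint passes its speed limit or range.

## Working session

There is one attempt and no reset: what is moved stays moved. The work goes in short steps, Python scripts to look and compute and a shell command to move; the robot and the scene stay as the last step left them, time stands still between calls to the robot, and variables do not carry over. Pictures are saved under pics/ and viewed, and the job is handed in when it is done.

```bash
ls; mkdir -p pics
python3 - <<'E'
from workcell import observe, optics, robot
import cv2,pickle
print(observe())
for n in("scene","top"):
    p=optics.read_camera(n); cv2.imwrite(f"pics/{n}0.png",p["img"][:,:,::-1])
    print(n,p["mtx"],p["R"],p["t"],p["shot"])
    for th in("bottle","handle","thumb_button","stop_face","shaker","sprung_pad","clamp_bar"):
        try:
            for r in optics.outline_of(p,th): print(th,r["p"],r["rect"])
        except Exception as e: print(th,e)
    pickle.dump(p,open(f"{n}0.pkl","wb"))
E
```

```text
pics
{'t': 0.0, 'q': array([-76.0088635 ,  24.93643562,   1.43195661,  90.18873708,
        -0.66375553,  64.97391996,  -4.30082735]), 'joint_velocities': array([ 0.07710094, -0.07126946,  0.04791916,  0.00204076, -0.08923527,
        0.04840061,  0.04387502]), 'joint_efforts': array([ 5.42257239e-04, -6.67853737e+01,  9.85287689e-01, -3.14458680e+01,
       -6.05276437e-02,  4.32628265e-02,  1.66051382e-04]), 'tool_pos': array([0.21232585, 0.58730275, 0.23694783]), 'orientation': array([-1.79909696e+02,  9.48697578e-03,  1.60127778e+02]), 'wrist_force': array([0.29516167, 0.01431658, 0.55483808]), 'ft_torque': array([-0.03665461,  0.01996066,  0.02833912]), 'width': 0.09196897556514799}
scene [[371.47546131   0.         258.05254657]
 [  0.         371.47546131 193.28990025]
 [  0.           0.           1.        ]] [[-0.86918338 -0.49446655 -0.00480552]
 [-0.24154662  0.43303529 -0.86840985]
 [ 0.43148058 -0.75364665 -0.49582379]] [0.40496274 0.26180749 0.61997139] 1
bottle 0.93 [250.4, 174.1, 25.5, 52.5]
bottle 0.86 [306.0, 174.2, 21.8, 48.0]
bottle 0.84 [317.8, 158.5, 20.3, 48.8
[... 382 characters left out ...]
 22.2]
top [[358.35727783   0.         258.0077435 ]
 [  0.         358.35727783 186.84998064]
 [  0.           0.           1.        ]] [[ 0.02275594 -0.99968443  0.01063946]
 [-0.98709666 -0.02415409 -0.1582933 ]
 [ 0.15850033 -0.00690007 -0.98733481]] [-0.13195255  0.51852311  0.94148296] 2
bottle 0.82 [324.1, 209.3, 26.9, 20.6]
bottle 0.77 [340.4, 140.0, 27.1, 23.9]
bottle 0.76 [224.9, 181.2, 25.9, 25.7]
bottle 0.62 [288.1, 208.9, 19.6, 24.2]
bottle 0.46 [148.9, 132.3, 123.7, 93.4]
handle 0.66 [158.3, 136.3, 61.3, 64.6]
thumb_button 0.46 [171.6, 166.6, 15.5, 11.1]
shaker 0.76 [146.5, 131.1, 125.5, 94.2]
sprung_pad 0.71 [196.1, 150.4, 24.3, 49.2]
clamp_bar 0.75 [158.7, 130.6, 63.0, 72.6]
```

Run:
```python
import cv2
a=cv2.imread("pics/scene0.png");b=cv2.imread("pics/top0.png")
cv2.imwrite("pics/s0c.png",cv2.resize(a[150:320,120:360],None,fx=3.3,fy=3.3,interpolation=cv2.INTER_CUBIC))
cv2.imwrite("pics/t0c.png",cv2.resize(b[100:260,130:370],None,fx=3.3,fy=3.3,interpolation=cv2.INTER_CUBIC))
```

```text
(no output)
```

View pics/s0c.png

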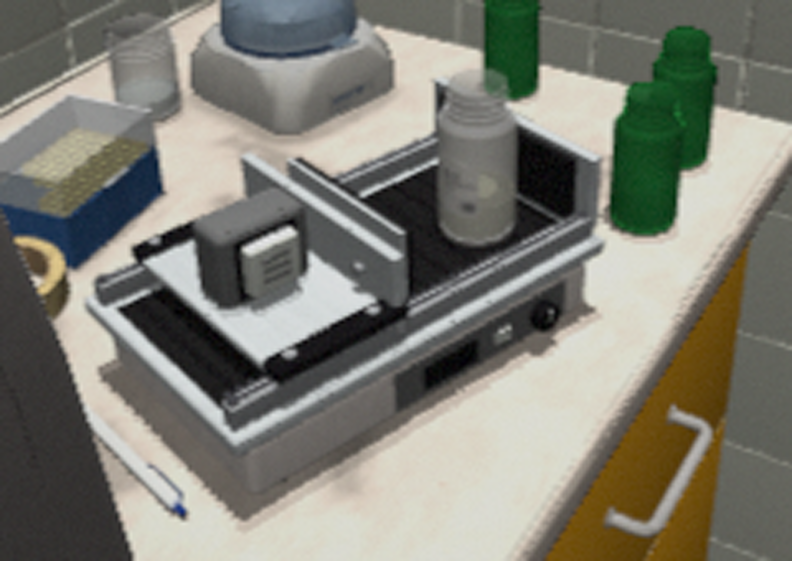

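View pics/t0c.png

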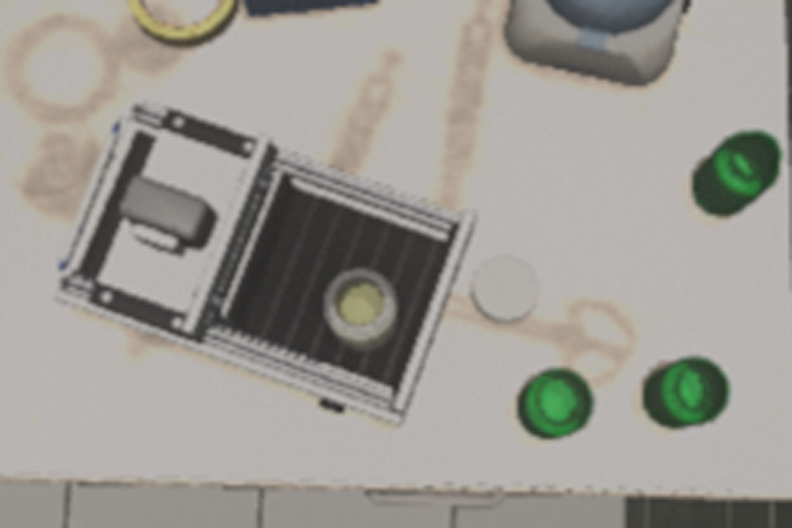

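View pics/scene0.png

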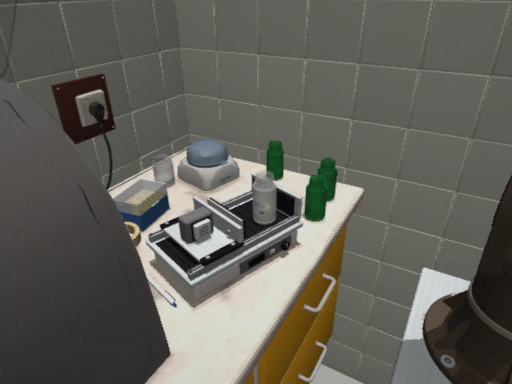

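The scene shows the clear bottle on the platform near the fixed bar, slightly off centre towards the panel. The handle is at about (203,230) with its button facing the robot, and the three green bottles are off the shaker. Next I'll get the metric geometry from depth.

```bash
cat > h.py <<'E'
import numpy as np,cv2
def cloud(p):
    K=p["mtx"];z=p["z_map"];v,u=np.mgrid[:384,:512]
    c=np.stack([(u-K[0,2])/K[0,0]*z,(v-K[1,2])/K[1,1]*z,z],-1)
    w=(c-p["t"])@p["R"]; w[z==0]=np.nan; return w
E
python3 - <<'E'
import pickle,numpy as np,cv2
from h import *
W={n:cloud(pickle.load(open(n+"0.pkl","rb"))) for n in("scene","top")}
w=W["top"]
# platform housing: z>0.04 in region
reg=np.zeros((384,512),bool);reg[125:235,140:280]=1
m=reg&(w[...,2]>0.045)
n,l,s,c=cv2.connectedComponentsWithStats(m.astype(np.uint8)); k=1+s[1:,4].argmax()
P=w[l==k]; print(len(P),P[:,2].min(),P[:,2].max())
r=cv2.minAreaRect(P[:,:2].astype(np.float32));print("rect top",r, cv2.boxPoints(r))
for lo,hi in((.057,.067),(.072,.082),(.082,.1),(.118,.13),(.132,.146)):
    Q=P[(P[:,2]>lo)&(P[:,2]<hi)]; r=cv2.minAreaRect(Q[:,:2].astype(np.float32)); print(lo,hi,len(Q),Q.mean(0),r)
p=W["scene"];Q=p[(p[...,2]>.132)&(p[...,2]<.146)];Q=Q[(abs(Q[:,0]-.6)<.25)&(Q[:,1]>.1)]
r=cv2.minAreaRect(Q[:,:2].astype(np.float32));print("scene handle top",len(Q),Q.mean(0),r)
E
```

```text
7303 0.0503150676879588 0.17846466155591426
rect top ((0.5409432649612427, 0.00866544246673584), (0.30046534538269043, 0.18027083575725555), 71.2199478149414) [[ 0.4072412  -0.10455122]
 [ 0.5779147  -0.16258691]
 [ 0.6746453   0.1218821 ]
 [ 0.5039718   0.1799178 ]]
0.057 0.067 2979 [ 0.52944826 -0.01254861  0.06288959] ((0.5409480333328247, 0.00867287814617157), (0.300464928150177, 0.18025526404380798), 71.23067474365234)
0.072 0.082 717 [ 0.5274749  -0.01870365  0.0781097 ] ((0.539745032787323, 0.00619138777256012), (0.2949983477592468, 0.16384078562259674), 71.3125228881836)
0.082 0.1 1777 [0.55313272 0.05722371 0.08829056] ((0.5388169288635254, 0.0038174986839294434), (0.2903633415699005, 0.17006006836891174), 71.00365447998047)
0.118 0.13 862 [ 0.5238189  -0.03436146  0.1231164 ] ((0.5320152044296265, -0.015888020396232605), (0.24821051955223083, 0.16254091262817383), 71.30713653564453)
0.132 0.146 355 [0.55847925 0.06912422 0.13851303] ((0.52516770362854, 0.007232993841171265), (0.227848082780838, 0.053075991570949554), 67.3860092163086)
scene handle top 1238 [0.49260574 0.35701035 0.13901285] ((0.5136426091194153, 0.2700069546699524), (0.04792634770274162, 0.36391037702560425), 15.30405044555664)
```

```bash
cat >> h.py <<'E'
C=np.array([.541,.0087]);yaw=np.radians(-108.78)
ex=np.array([np.cos(yaw),np.sin(yaw)]);ey=np.array([-ex[1],ex[0]])
def toS(w):
    d=w[...,:2]-C; return np.stack([d@ex,d@ey,w[...,2]],-1)
def toW(x,y): return C+x*ex+y*ey
E
python3 - <<'E'
import pickle
from h import *
for n in("scene","top"):
    s=toS(cloud(pickle.load(open(n+"0.pkl","rb"))))
    X,Y,Z=s[...,0],s[...,1],s[...,2]
    inn=(abs(X)<.155)&(abs(Y)<.095)
    def rep(nm,m):
        Q=s[m]; 
        if len(Q): print(n,nm,len(Q),"min",np.percentile(Q,2,0).round(4),"max",np.percentile(Q,98,0).round(4),"mean",Q.mean(0).round(4))
    rep("handle top",inn&(Z>.135)&(Z<.142)&(X<-.02))
    rep("upright",inn&(Z>.119)&(Z<.128)&(X<0.02)&(abs(Y)>.03))
    rep("pad",inn&(Z>.115)&(Z<.1225)&(X<0.02)&(abs(Y)>.03))
    rep("fixed",inn&(Z>.119)&(Z<.128)&(X>.1))
    rep("button",inn&(Z>.098)&(Z<.126)&(X<-.06)&(Y<-.02))
    rep("plate",inn&(Z>.083)&(Z<.0875)&(X<0))
    rep("bottle up",inn&(Z>.13)&(X>.0))
    rep("bottle body",inn&(Z>.09)&(Z<.12)&(X>.03)&(X<.12))
print(toW(0,0),ex,ey)
E
```

```text
scene handle top 295 min [-0.1048 -0.0185  0.1353] max [-0.0467  0.0117  0.1402] mean [-0.0771 -0.0055  0.1381]
scene upright 238 min [-0.0649 -0.0834  0.1191] max [0.0026 0.0755 0.1252] mean [-0.0205 -0.0154  0.1221]
scene pad 210 min [-0.0298 -0.0836  0.1153] max [0.0029 0.0731 0.1223] mean [-0.0158 -0.0166  0.1191]
scene fixed 159 min [ 0.1027 -0.0832  0.1192] max [0.1496 0.0753 0.1253] mean [ 0.1404 -0.0348  0.1223]
scene button 204 min [-0.0967 -0.0305  0.0986] max [-0.0609 -0.0203  0.1255] mean [-0.0791 -0.0277  0.1125]
scene plate 1106 min [-0.1148 -0.0871  0.0835] max [-0.0292  0.0659  0.0874] mean [-0.0801 -0.0274  0.0857]
scene bottle up 572 min [ 0.067  -0.0489  0.1313] max [ 0.1116 -0.0031  0.1753] mean [ 0.086  -0.0305  0.155 ]
scene bottle body 281 min [ 0.0657 -0.0495  0.0912] max [ 0.1064 -0.0108  0.1196] mean [ 0.079  -0.0377  0.1052]
top handle top 305 min [-0.1031 -0.0161  0.1356] max [-0.0433  0.015   0.1417] mean [-0.0729 -0.0006  0.1387]
top upright 230 min [-0.0282 -0.0785  0.1194] max [0.0034 0.078  0.1268] mean [-0.016  -0.0025  0.1231]
top pad 126 min [-0.026  -0.0754  0.1153] max [0.004  0.0749 0.1223] mean [-0.0077 -0.0037  0.1199]
top fixed 335 min [ 0.1354 -0.0768  0.1193] max [0.1499 0.0757 0.1271] mean [ 0.143  -0.0009  0.1233]
top button 13 min [-0.0856 -0.0278  0.0994] max [-0.0636 -0.0266  0.1259] mean [-0.0737 -0.0273  0.1151]
top plate 807 min [-0.114  -0.0795  0.0834] max [-0.0196  0.0745  0.0874] mean [-0.0731 -0.0014  0.0859]
top bottle up 229 min [ 0.0693 -0.0463  0.1336] max [0.1191 0.0042 0.1766] mean [ 0.0966 -0.0242  0.1566]
top bottle body 186 min [ 0.0711 -0.0463  0.091 ] max [0.1164 0.004  0.1153] mean [ 0.0893 -0.0151  0.0962]
[0.541  0.0087] [-0.32193523 -0.94676169] [ 0.94676169 -0.32193523]
```

```bash
python3 -m pendant '[{"delta_rot":[0,0,0.07],"xyz":[-0.18,-0.13,0],"jaw":1},{"delta_rot":[0,0,0.15],"xyz":[-0.38,-0.27,0],"jaw":1},{"delta_rot":[0,0,0.23],"xyz":[-0.58,-0.41,0],"jaw":1},{"delta_rot":[0,0,0.31],"xyz":[-0.78,-0.56,0],"jaw":1},{"delta_rot":[0,0,0.39],"xyz":[-0.98,-0.7,0],"jaw":1}]'
cat >> h.py <<'E'
from scipy.spatial.transform import Rotation as Ro
def go(o,x,y,z,yaw_deg):
    "shaker-frame goal -> rows units"
    R=Ro.from_euler('xyz',o["orientation"],degrees=True)
    g=np.r_[toW(x,y),z]; d=R.inv().apply(g-o["tool_pos"])/.25
    G=Ro.from_euler('xyz',[180,0,yaw_deg],degrees=True)
    return d.round(4),((R.inv()*G).as_rotvec()/2).round(4)
E
python3 - <<'E'
from workcell import observe
from h import *
o=observe();print(o["tool_pos"],o["orientation"],o["q"]);print(go(o,-.075,-.0025,.2,71.2))
E
```

```text
t: 1.42
tool_pos: [0.3843, 0.3382, 0.2381]
orientation: [180.0, -0.0, 115.1]
wrist_force: [1.3, 0.2, -0.3]
width: 0.0918
[0.38432334 0.33815506 0.23806235] [ 1.79956527e+02 -2.80706522e-02  1.15130646e+02] [-59.97338654  14.24787526  15.69337716 106.69971066  -4.44101424
  59.58782901 -17.36123963]
(array([-1.2362,  0.2085,  0.1518]), array([ 3.000e-04, -4.000e-04,  3.834e-01]))
```

```bash
python3 -m pendant '[{"delta_rot":[0,0,0.08],"xyz":[-0.2,0.03,0],"jaw":1},{"delta_rot":[0,0,0.16],"xyz":[-0.4,0.07,0],"jaw":1},{"delta_rot":[0,0,0.24],"xyz":[-0.6,0.1,0],"jaw":1},{"delta_rot":[0,0,0.31],"xyz":[-0.8,0.13,0],"jaw":1},{"delta_rot":[0,0,0.383],"xyz":[-1,0.17,0],"jaw":1}]'
python3 - <<'E'
from workcell import observe
from h import *
o=observe();print(o["q"]);print(go(o,-.075,-.0025,.2,71.2))
E
```

```text
t: 2.05
tool_pos: [0.5299, 0.1311, 0.238]
orientation: [180.0, -0.0, 71.3]
wrist_force: [0.1, 1.0, -0.7]
width: 0.0921
[-42.59508124  18.51622954  30.45305208 103.11664246 -10.61792581
  61.16217783 -26.99855788]
(array([-0.1497,  0.1896,  0.1521]), array([ 0.0002, -0.0004,  0.0008]))
```

```bash
python3 -m pendant '[{"delta_rot":[0,0,0],"xyz":[-0.1,0.13,0],"jaw":1},{"delta_rot":[0,0,0.001],"xyz":[-0.15,0.19,0.08],"jaw":1},{"delta_rot":[0,0,0.001],"xyz":[-0.15,0.19,0.15],"jaw":1},{"delta_rot":[0,0,0.001],"xyz":[-0.15,0.19,0.15],"jaw":1}]'
python3 - <<'E'
from workcell import observe,optics
from h import *
o=observe();print(go(o,-.075,-.0025,.105,71.2))
ims=[]
for n in("scene","top"):
    p=optics.read_camera(n);im=p["img"][:,:,::-1].copy()
    c=p["R"]@o["tool_pos"]+p["t"];u=p["mtx"]@(c/c[2]);print(n,u[:2])
    ims.append(cv2.resize(im[110:300,120:320],(560,532),interpolation=cv2.INTER_CUBIC))
    s=toS(cloud(p)); cv2.imwrite(f"pics/{n}1.png",ims[-1])
    m=(s[...,2]>.17)&(s[...,2]<.24)&(abs(s[...,0]+.075)<.03)&(abs(s[...,1])<.08)
    Q=s[m]
    for side in(-1,1):
        q=Q[Q[:,1]*side>0]
        if len(q):print(side,len(q),np.percentile(q,3,0),np.percentile(q,97,0))
E
```

```text
t: 2.55
tool_pos: [0.5615, 0.0816, 0.1992]
orientation: [-179.9, 0.1, 71.4]
wrist_force: [-0.4, -0.1, 0.0]
width: 0.0917
(array([-0.002 ,  0.0069,  0.3768]), array([-0.001 ,  0.0007,  0.0018]))
scene [192.22048392 187.2093416 ]
-1 314 [-0.08638597 -0.07153525  0.19277649] [-0.06482396 -0.0552499   0.23838699]
1 305 [-0.0866563   0.03855057  0.18962783] [-0.0662718   0.05578431  0.23741291]
top [172.58828372 157.06115924]
1 20 [-0.08364006  0.04137293  0.19310497] [-0.06472593  0.05086996  0.23825147]
```

View pics/scene1.png

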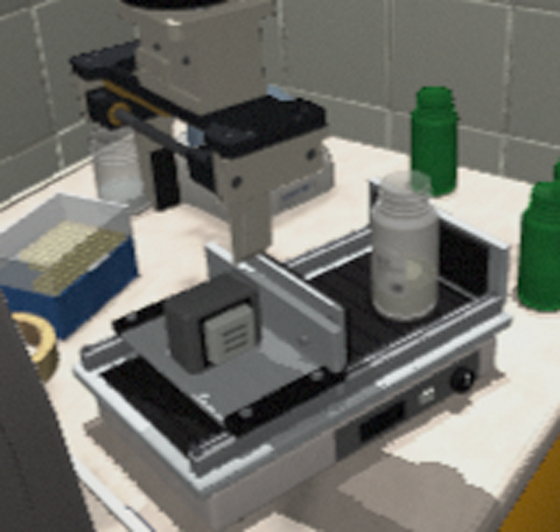

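View pics/top1.png

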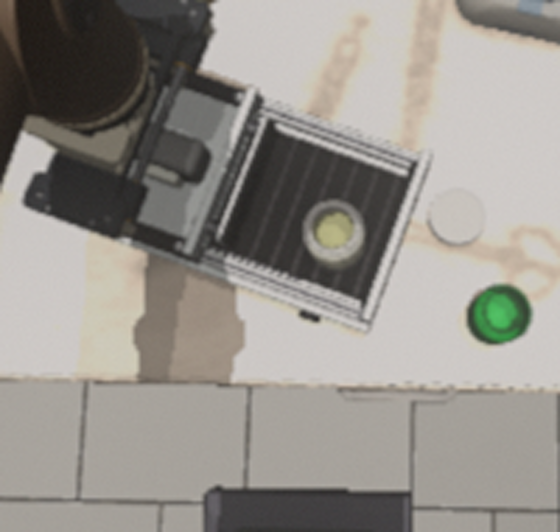

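The gripper is lined up over the handle, with the fingers on either side in y. The bottle at (405,245) in the scene crop is still upright. Now descending.

```bash
python3 -m pendant '[{"delta_rot":[0,0,0.002],"xyz":[-0.002,0.009,0.12],"jaw":1},{"delta_rot":[0,0,0.002],"xyz":[-0.002,0.009,0.25],"jaw":1},{"delta_rot":[0,0,0.002],"xyz":[-0.002,0.009,0.33],"jaw":1},{"delta_rot":[0,0,0.002],"xyz":[-0.002,0.009,0.375],"jaw":1},{"delta_rot":[0,0,0.002],"xyz":[-0.002,0.009,0.375],"jaw":1}]' 25
python3 - <<'E'
from workcell import observe,optics
from h import *
o=observe();print(go(o,-.075,-.0015,.105,71.2))
p=optics.read_camera("scene");im=p["img"][:,:,::-1]
cv2.imwrite("pics/scene2.png",cv2.resize(im[150:300,130:320],None,fx=4,fy=4,interpolation=cv2.INTER_CUBIC))
E
```

```text
t: 3.28
tool_pos: [0.5644, 0.0809, 0.1067]
orientation: [-180.0, -0.0, 71.2]
wrist_force: [0.2, -0.7, 0.3]
width: 0.0919
(array([-0.0034, -0.0015,  0.0066]), array([-0.    , -0.    ,  0.0002]))
```

View pics/scene2.png

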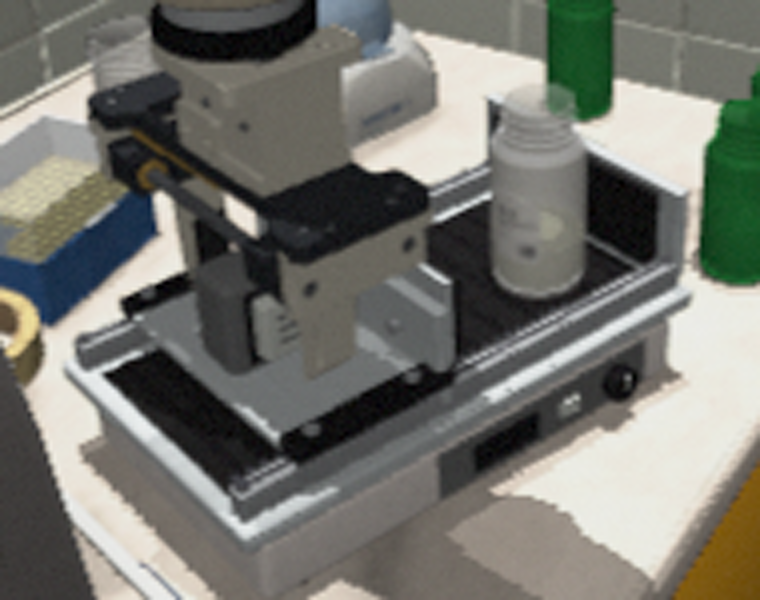

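Both fingers straddle the handle, with the near finger in front of the button and the tips clear of the plate. Next I close at 25 N.

```bash
python3 -m pendant '[{"delta_rot":[0,0,0],"xyz":[0,0,0],"jaw":0.3},{"delta_rot":[0,0,0],"xyz":[0,0,0],"jaw":0.3},{"delta_rot":[0,0,0],"xyz":[0,0,0],"jaw":0.3},{"delta_rot":[0,0,0],"xyz":[0,0,0],"jaw":0.3},{"delta_rot":[0,0,0],"xyz":[0,0,0],"jaw":0.3}]' 25
```

```text
t: 3.95
tool_pos: [0.5634, 0.0809, 0.1064]
orientation: [-179.9, 0.0, 71.2]
wrist_force: [-6.2, 1.6, 5.3]
width: 0.0465
```

```bash
python3 -m pendant '[{"delta_rot":[0,0,0],"xyz":[0,0,0],"jaw":0.2},{"delta_rot":[0,0,0],"xyz":[0,0,0],"jaw":0.2},{"delta_rot":[0,0,0],"xyz":[0,0,0],"jaw":0.2}]' 25
```

```text
t: 4.32
tool_pos: [0.5641, 0.0806, 0.1064]
orientation: [-180.0, 0.0, 71.2]
wrist_force: [0.4, 0.9, -1.0]
width: 0.037
```

```bash
python3 -m pendant '[{"delta_rot":[0,0,0],"xyz":[-0.03,0,0],"jaw":0.2},{"delta_rot":[0,0,0],"xyz":[-0.08,0,0],"jaw":0.2},{"delta_rot":[0,0,0],"xyz":[-0.13,0,0],"jaw":0.2},{"delta_rot":[0,0,0],"xyz":[-0.18,0,0],"jaw":0.2},{"delta_rot":[0,0,0],"xyz":[-0.22,0,0],"jaw":0.2}]'
python3 -m pendant '[{"delta_rot":[0,0,0],"xyz":[-0.015,0,0],"jaw":0.2},{"delta_rot":[0,0,0],"xyz":[-0.03,0,0],"jaw":0.2},{"delta_rot":[0,0,0],"xyz":[-0.045,0,0],"jaw":0.2},{"delta_rot":[0,0,0],"xyz":[-0.06,0,0],"jaw":0.2},{"delta_rot":[0,0,0],"xyz":[-0.08,0,0],"jaw":0.2}]'
cat > look.py <<'E'
import sys
from workcell import observe,optics
from h import *
k=sys.argv[1]
o=observe();print("t",o["t"],"tcp S",toS(o["tool_pos"]),"F",o["wrist_force"],"Fx",o["wrist_force"][:2]@ex,"w",o["width"])
for n in("scene","top"):
    p=optics.read_camera(n);im=p["img"][:,:,::-1]
    cv2.imwrite(f"pics/{n}{k}.png",cv2.resize(im[130:290,140:330],None,fx=4,fy=3.7,interpolation=cv2.INTER_CUBIC))
    s=toS(cloud(p));X,Y,Z=s[...,0],s[...,1],s[...,2];inn=(abs(X)<.155)&(abs(Y)<.095)
    def rep(nm,m):
        Q=s[m]
        if len(Q):print(n,nm,len(Q),np.percentile(Q,3,0).round(4),np.percentile(Q,97,0).round(4),Q.mean(0).round(4))
    rep("bar top",inn&(Z>.119)&(Z<.128)&(X>.0)&(X<.1)&(Y>.03))
    rep("bar top-",inn&(Z>.119)&(Z<.128)&(X>.0)&(X<.1)&(Y<-.055))
    rep("fixed",inn&(Z>.119)&(Z<.128)&(X>.115)&(abs(Y)>.03))
    rep("bottle",inn&(Z>.135)&(Z<.178)&(X>.06)&(abs(Y)<.06))
    rep("plate",inn&(Z>.083)&(Z<.0875)&(X<.1))
E
python3 look.py 3
```

```text
t: 4.95
tool_pos: [0.5465, 0.0285, 0.1064]
orientation: [180.0, -0.0, 71.2]
wrist_force: [3.3, 3.5, -5.2]
width: 0.037
t: 5.58
tool_pos: [0.5401, 0.0098, 0.1064]
orientation: [-180.0, -0.0, 71.2]
wrist_force: [3.1, 3.7, -7.2]
width: 0.0368
t 5.575 tcp S [-0.00080531 -0.00119739  0.10638132] F [ 3.07947641  3.69192675 -7.21246703] Fx -4.486766783091493 w 0.036839160129521716
scene bar top- 63 [ 0.0453 -0.0847  0.1194] [ 0.0738 -0.0562  0.1253] [ 0.0525 -0.0692  0.1223]
scene fixed 145 [ 0.1347 -0.0828  0.1192] [0.1489 0.0739 0.1247] [ 0.1416 -0.0268  0.1221]
scene bottle 369 [ 0.0863 -0.0485  0.1377] [ 0.1236 -0.0039  0.1758] [ 0.1039 -0.031   0.1604]
scene plate 968 [-0.0399 -0.0867  0.0836] [0.0449 0.0664 0.0873] [-0.0055 -0.0242  0.0857]
top bar top 111 [0.0474 0.0316 0.1192] [0.0777 0.0789 0.1267] [0.0591 0.0522 0.123 ]
top bar top- 51 [ 0.0474 -0.0809  0.1202] [ 0.0775 -0.0555  0.127 ] [ 0.0558 -0.0667  0.1237]
top fixed 206 [ 0.1355 -0.0771  0.1194] [0.1498 0.0764 0.1269] [ 0.1434 -0.0037  0.1234]
top bottle 219 [ 0.0827 -0.0452  0.1451] [0.1317 0.0035 0.1767] [ 0.1092 -0.0237  0.1571]
top plate 270 [ 0.019  -0.0676  0.0835] [0.0568 0.0729 0.0874] [ 0.0354 -0.0051  0.0859]
```

View pics/scene3.png

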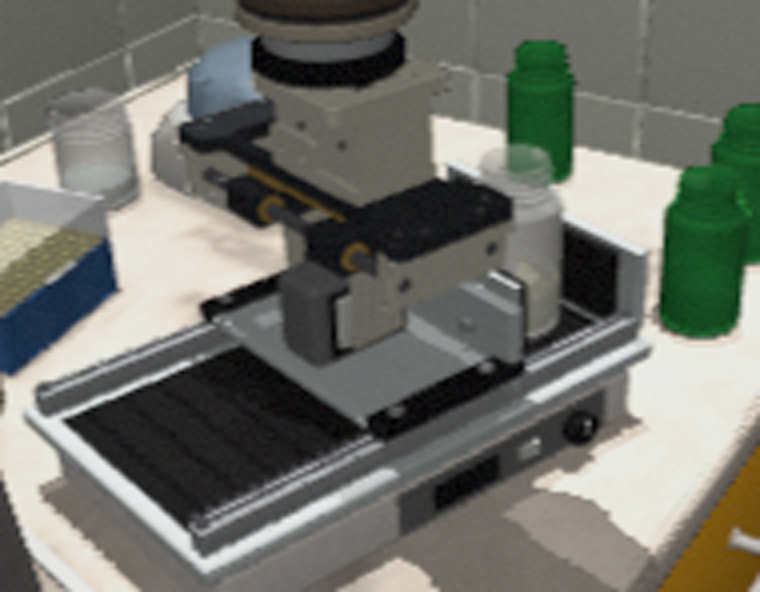

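View pics/top3.png

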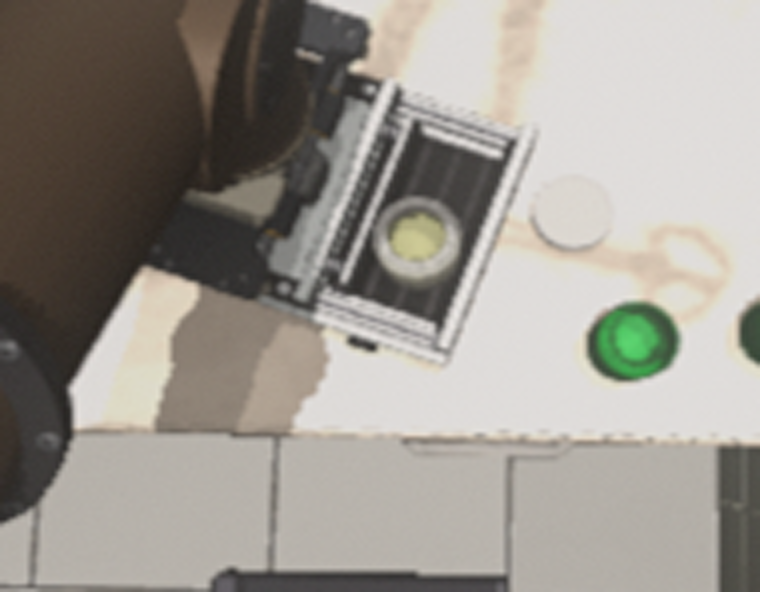

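The bar has moved 75 mm. The bottle is upright at x ≈ 0.107, practically against the stop, and the pad is just touching it. Now slow, small squeezing steps, watching the force.

```bash
for i in 1; do python3 -m pendant '[{"delta_rot":[0,0,0],"xyz":[-0.008,0,0],"jaw":0.2},{"delta_rot":[0,0,0],"xyz":[-0.016,0,0],"jaw":0.2},{"delta_rot":[0,0,0],"xyz":[-0.024,0,0],"jaw":0.2},{"delta_rot":[0,0,0],"xyz":[-0.032,0,0],"jaw":0.2},{"delta_rot":[0,0,0],"xyz":[-0.032,0,0],"jaw":0.2}]'; done; python3 look.py 4
```

```text
t: 6.3
tool_pos: [0.5374, 0.0018, 0.1064]
orientation: [-180.0, 0.0, 71.2]
wrist_force: [2.3, 2.7, -9.4]
width: 0.0368
t 6.3 tcp S [ 0.00764963 -0.00115381  0.10640806] F [ 2.28122633  2.68931952 -9.40180787] Fx -3.280551833460171 w 0.03678244434384811
scene bar top- 62 [ 0.0533 -0.084   0.1192] [ 0.0784 -0.0566  0.1251] [ 0.06   -0.0689  0.1222]
scene fixed 135 [ 0.1223 -0.0833  0.1192] [0.1487 0.0729 0.1253] [ 0.1415 -0.0309  0.1224]
scene bottle 323 [ 0.0893 -0.0487  0.1369] [ 0.127  -0.0033  0.1756] [ 0.1088 -0.0306  0.1608]
scene plate 950 [-0.0314 -0.0867  0.0838] [0.053  0.064  0.0872] [ 0.0024 -0.0253  0.0858]
top bar top 111 [0.0548 0.0313 0.1191] [0.081  0.0788 0.1264] [0.065  0.0522 0.1231]
top bar top- 47 [ 0.0549 -0.0808  0.1196] [ 0.0796 -0.0555  0.1267] [ 0.0624 -0.0667  0.1236]
top fixed 209 [ 0.1355 -0.0769  0.1195] [0.1498 0.0765 0.1265] [ 0.1432 -0.0032  0.1231]
top bottle 223 [ 0.0843 -0.0459  0.1412] [0.1329 0.0038 0.1768] [ 0.1102 -0.0244  0.1572]
top plate 267 [ 0.0276 -0.0737  0.0833] [0.064  0.0725 0.0874] [ 0.0429 -0.005   0.0859]
```

View pics/top4.png

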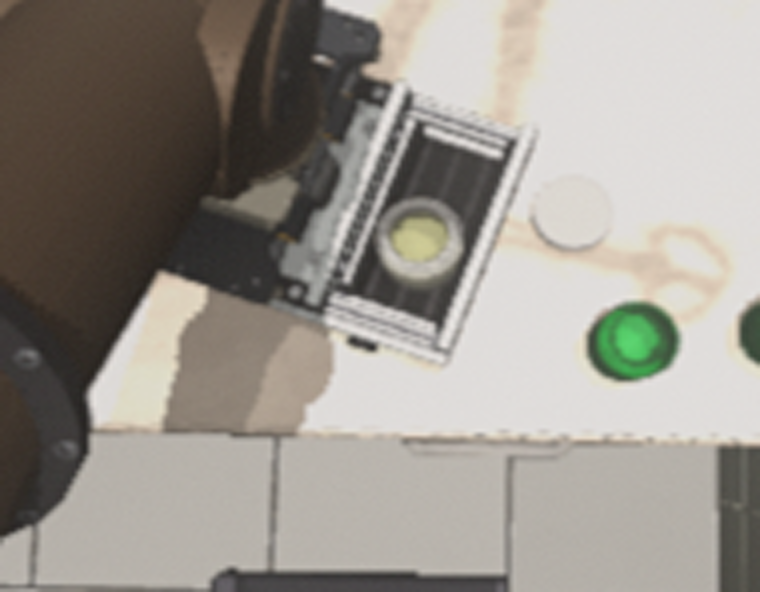

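```bash
python3 -m pendant '[{"delta_rot":[0,0,0],"xyz":[-0.006,0,0],"jaw":0.2},{"delta_rot":[0,0,0],"xyz":[-0.012,0,0],"jaw":0.2},{"delta_rot":[0,0,0],"xyz":[-0.016,0,0],"jaw":0.2},{"delta_rot":[0,0,0],"xyz":[-0.016,0,0],"jaw":0.2}]'; python3 look.py 5
```

```text
t: 6.9
tool_pos: [0.5362, -0.0017, 0.1064]
orientation: [-180.0, -0.0, 71.2]
wrist_force: [3.5, 3.9, -10.5]
width: 0.0369
t 6.9 tcp S [ 0.01137581 -0.00118225  0.10640408] F [  3.50722558   3.88018443 -10.46516674] Fx -4.802709469650316 w 0.03693676064545541
scene bar top 1 [0.0027 0.0315 0.1267] [0.0027 0.0315 0.1267] [0.0027 0.0315 0.1267]
scene bar top- 61 [ 0.0573 -0.0836  0.1193] [ 0.0792 -0.0557  0.1245] [ 0.0629 -0.0687  0.1222]
scene fixed 124 [ 0.1204 -0.0832  0.1192] [0.1497 0.0642 0.1251] [ 0.1413 -0.0412  0.1224]
scene bottle 295 [ 0.0899 -0.0488  0.1376] [ 0.1272 -0.0037  0.1758] [ 0.1103 -0.0299  0.161 ]
scene plate 935 [-0.0277 -0.0869  0.0838] [0.0568 0.0646 0.0873] [ 0.0063 -0.0254  0.0858]
top bar top 114 [0.0585 0.032  0.1198] [0.0809 0.0776 0.1267] [0.0681 0.0517 0.123 ]
top bar top- 50 [ 0.0581 -0.0808  0.1199] [ 0.0796 -0.0555  0.1261] [ 0.0652 -0.0668  0.1231]
top fixed 201 [ 0.1363 -0.077   0.1198] [0.1498 0.0767 0.1268] [ 0.1436 -0.0029  0.1234]
top bottle 220 [ 0.0842 -0.0457  0.1436] [0.1329 0.0037 0.176 ] [ 0.1102 -0.0242  0.1572]
top plate 250 [ 0.0311 -0.0691  0.0835] [0.0679 0.0717 0.0874] [ 0.0461 -0.0035  0.0859]
```

View pics/top5.png

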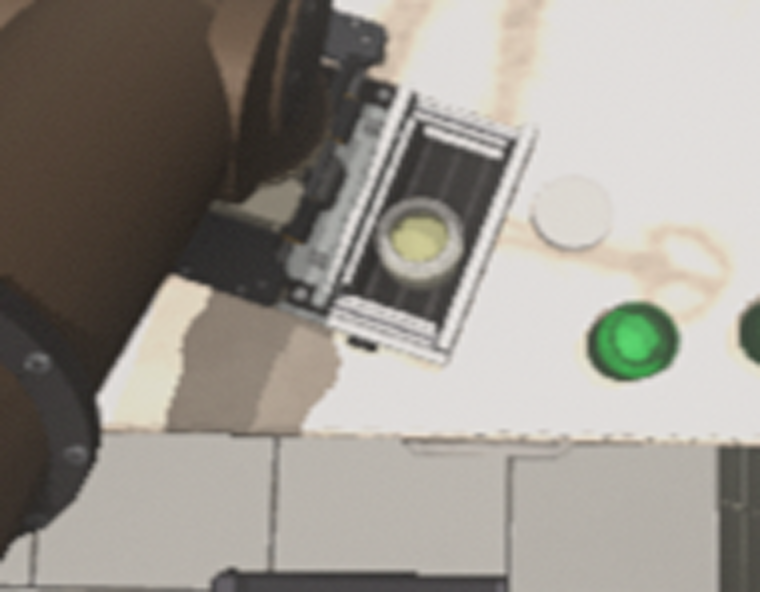

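View pics/scene5.png

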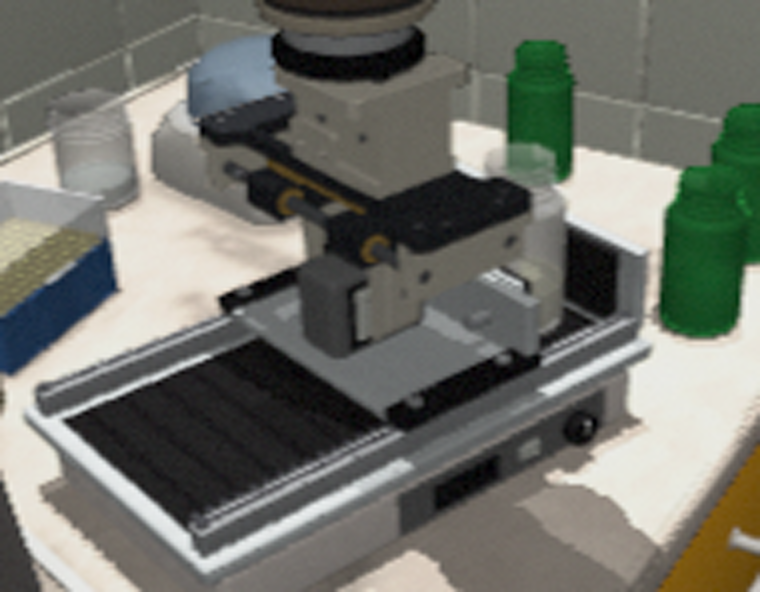

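```bash
python3 -m pendant '[{"delta_rot":[0,0,0],"xyz":[-0.004,0,0],"jaw":0.2},{"delta_rot":[0,0,0],"xyz":[-0.007,0,0],"jaw":0.2},{"delta_rot":[0,0,0],"xyz":[-0.007,0,0],"jaw":0.2},{"delta_rot":[0,0,0],"xyz":[-0.007,0,0],"jaw":0.2}]'; python3 look.py 6|grep -v plate
```

```text
t: 7.5
tool_pos: [0.5357, -0.0032, 0.1064]
orientation: [-180.0, -0.0, 71.2]
wrist_force: [3.5, 3.3, -10.4]
width: 0.0369
t 7.5 tcp S [ 0.01301293 -0.00118585  0.10640483] F [  3.51457251   3.29013831 -10.41958037] Fx -4.24644164280935 w 0.036927390219446736
scene bar top 3 [0.0015 0.0301 0.1254] [0.0039 0.033  0.1279] [0.0026 0.0314 0.1268]
scene bar top- 56 [ 0.059  -0.0837  0.1196] [ 0.0789 -0.0565  0.1248] [ 0.0644 -0.069   0.1224]
scene fixed 109 [ 0.1215 -0.0833  0.1195] [0.1492 0.0654 0.1251] [ 0.1417 -0.0424  0.1226]
scene bottle 278 [ 0.0895 -0.0487  0.1376] [ 0.1271 -0.0031  0.1759] [ 0.1108 -0.0293  0.1615]
top bar top 108 [0.0601 0.0313 0.1194] [0.0807 0.0784 0.1271] [0.0682 0.0527 0.1234]
top bar top- 47 [ 0.0601 -0.0806  0.1198] [ 0.0794 -0.0558  0.127 ] [ 0.0665 -0.0669  0.1239]
top fixed 207 [ 0.1357 -0.077   0.1195] [0.1498 0.0759 0.127 ] [ 0.1434 -0.0037  0.1233]
top bottle 221 [ 0.0841 -0.0453  0.1446] [0.1329 0.0039 0.1764] [ 0.1102 -0.024   0.1577]
```

The pad is squeezed about 11.5–12 mm and shows no sign of bottoming. The bottle is at the stop, so I let go.

```bash
python3 -m pendant '[{"delta_rot":[0,0,0],"xyz":[0,0,0],"jaw":1},{"delta_rot":[0,0,0],"xyz":[0,0,0],"jaw":1},{"delta_rot":[0,0,0],"xyz":[0,0,0],"jaw":1},{"delta_rot":[0,0,0],"xyz":[0,0,0],"jaw":1},{"delta_rot":[0,0,0],"xyz":[0,0,0],"jaw":1}]'; python3 look.py 7|grep -v plate
```

```text
t: 8.22
tool_pos: [0.5359, -0.0038, 0.1067]
orientation: [180.0, -0.0, 71.2]
wrist_force: [-0.1, -0.3, 0.6]
width: 0.0823
t 8.225 tcp S [ 0.01347494 -0.0007858   0.1067329 ] F [-0.0897101  -0.32333636  0.64797483] Fx 0.3350033257217283 w 0.08228413835819194
scene bar top 85 [0.0032 0.0368 0.1195] [0.0664 0.076  0.1276] [0.0361 0.0507 0.1232]
scene bar top- 97 [ 0.0032 -0.0836  0.1193] [ 0.0756 -0.0562  0.1273] [ 0.0434 -0.0661  0.1228]
scene fixed 119 [ 0.1195 -0.083   0.1194] [0.1492 0.0645 0.1255] [ 0.1412 -0.0446  0.1224]
scene bottle 277 [ 0.0899 -0.0488  0.1369] [ 0.1267 -0.0035  0.1759] [ 0.1111 -0.0295  0.1611]
top bar top 111 [0.0586 0.0317 0.1196] [0.0802 0.0777 0.1269] [0.0675 0.0515 0.123 ]
top bar top- 46 [ 0.0585 -0.0809  0.1201] [ 0.0761 -0.0568  0.1263] [ 0.0642 -0.0681  0.1236]
top fixed 200 [ 0.1354 -0.0771  0.1193] [0.1499 0.0768 0.1267] [ 0.1435 -0.0017  0.1233]
top bottle 217 [ 0.0842 -0.0456  0.1459] [0.1329 0.0038 0.1769] [ 0.1101 -0.0242  0.1572]
```

View pics/scene7.png

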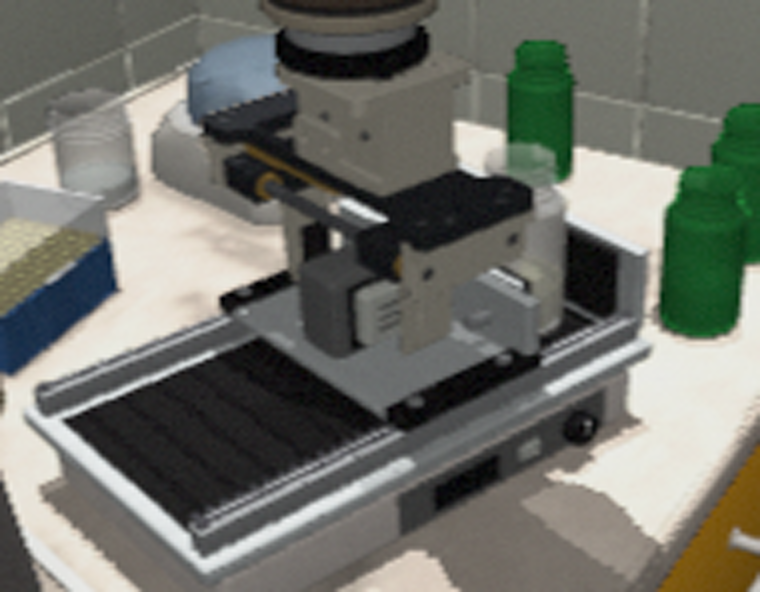

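```bash
python3 -m pendant '[{"delta_rot":[0,0,0],"xyz":[0,0,-0.05],"jaw":1},{"delta_rot":[0,0,0],"xyz":[0,0,-0.2],"jaw":1},{"delta_rot":[0,0,0],"xyz":[0,0,-0.4],"jaw":1},{"delta_rot":[0,0,0],"xyz":[0.1,0,-0.6],"jaw":1},{"delta_rot":[0,0,0],"xyz":[0.3,0,-0.6],"jaw":1}]'; python3 -m pendant '[{"delta_rot":[0,0,0],"xyz":[0.2,0,0],"jaw":1},{"delta_rot":[0,0,0],"xyz":[0.3,0,0],"jaw":1},{"delta_rot":[0,0,0],"xyz":[0.3,0,0],"jaw":1}]';python3 look.py 8|grep -v plate
```

```text
t: 8.95
tool_pos: [0.5623, 0.0659, 0.2621]
orientation: [179.6, -0.2, 70.9]
wrist_force: [1.2, 0.6, 0.3]
width: 0.0915
t: 9.32
tool_pos: [0.5841, 0.1403, 0.2564]
orientation: [-180.0, 0.0, 71.4]
wrist_force: [0.1, -0.3, -0.4]
width: 0.0919
t 9.325 tcp S [-0.13847106 -0.00159535  0.25644825] F [ 0.07653363 -0.3107974  -0.35158904] Fx 0.26961220353748444 w 0.09194966207757906
scene bar top 80 [0.0574 0.0321 0.1195] [0.0797 0.0757 0.1248] [0.065  0.0512 0.1221]
scene bar top- 59 [ 0.0571 -0.084   0.1195] [ 0.0782 -0.056   0.125 ] [ 0.0625 -0.0693  0.1226]
scene fixed 146 [ 0.1227 -0.082   0.1193] [0.149  0.075  0.1247] [ 0.1415 -0.0237  0.1222]
scene bottle 511 [ 0.0819 -0.0484  0.1367] [ 0.1264 -0.0038  0.1754] [ 0.1011 -0.0297  0.1572]
top bar top 109 [0.0585 0.0325 0.1193] [0.0802 0.0776 0.1266] [0.0673 0.0525 0.1232]
top bar top- 49 [ 0.0585 -0.0807  0.1203] [ 0.0796 -0.0555  0.1267] [ 0.0652 -0.0669  0.1232]
top fixed 204 [ 0.1358 -0.0769  0.1195] [0.1498 0.0768 0.1267] [ 0.1434 -0.0025  0.1233]
top bottle 221 [ 0.0841 -0.0458  0.1436] [0.1329 0.0037 0.1761] [ 0.1101 -0.0241  0.1573]
```

View pics/scene8.png

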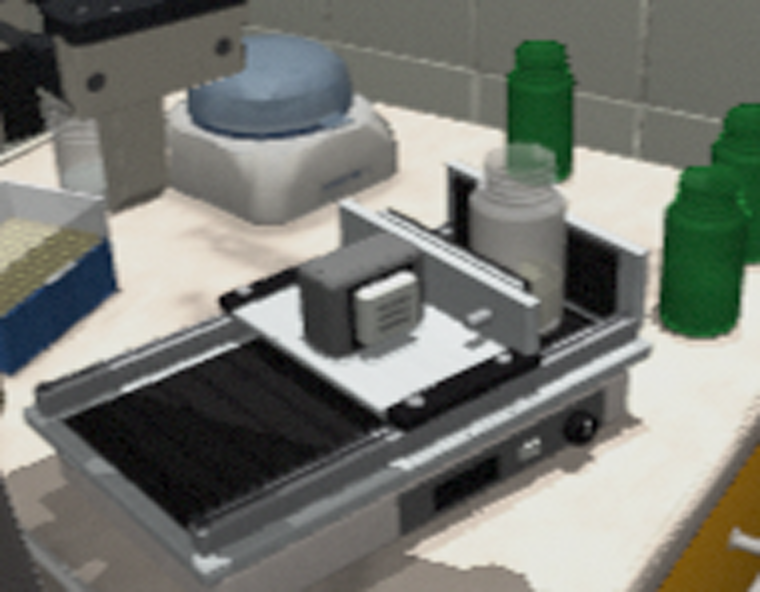

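View pics/top8.png

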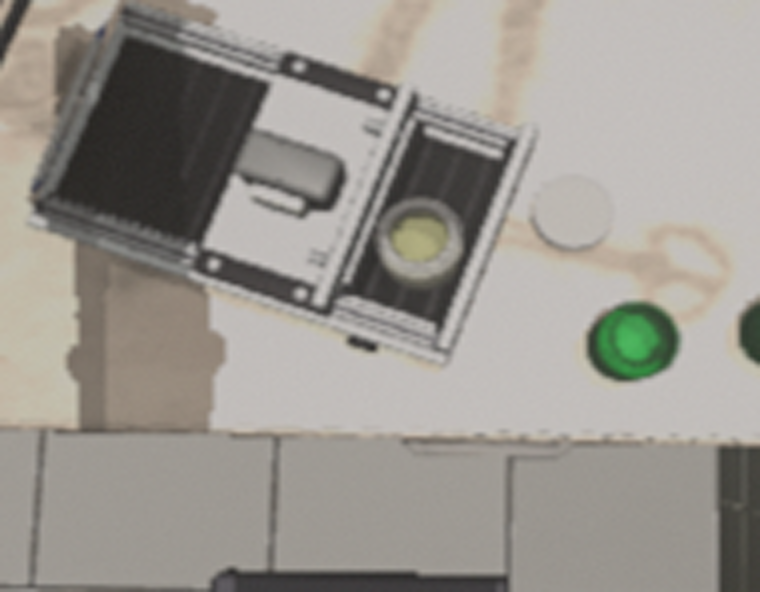

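The bottle stands upright between the pad and the fixed bar. The button is out at (390,310) in the scene crop, the pad is still pressed about 10 mm, and the gripper is clear.

```bash
python3 -c "
from workcell import hand_in
print(hand_in())"
```

```text
the job is handed in; nothing more can be done
None
```

The bottle is clamped on the shaker, and I handed the job in at about 9.4 s of robot time; no verdict was reported.

**What I did:** I pinched the handle and button at 25 N. The jaw opening read 37 mm, which is the width with the button fully in. Keeping it in, I slid the bar about 88 mm until the bottle stood against the fixed bar and the pad was squeezed roughly 11.5–12 mm. Then I let go and lifted the gripper clear.

**Last checks:**
- **Button:** it shows sprung out in the scene picture.
- **Bar:** it settled back about 1.5 mm on release. Its net travel measures about 86.7 mm, against 88 mm for 11 notches. The pictures can't show the notch itself, but the bar did not move between the last two looks.
- **Pad:** it is still squeezed by about 10 mm, from depth readings good to about 2 mm.
- **Bottle:** it stands upright, centred at x ≈ 0.1085 m against the 0.108 m expected when touching the fixed bar.
- **Robot:** the wrist force is about zero, nothing is being touched, and the green bottles were left alone.

**Disagreement:** the two cameras differed by about 4 mm in the shaker's position. I measured bar, pad and bottle relative to the shaker, mainly in the top view.

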